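# Set the mitre saw to the bevel gauge and lock it

## Task

Set the mitre saw to the angle of the sliding bevel that lies on its left wing: swing the saw's turntable by the front arm until the arm runs parallel to the bevel's blade. Then screw the lock knob at the end of the arm clockwise until it comes up firm, without forcing it, so that the saw is left at that angle with the knob tight. Leave the bevel and the other things lying round the saw where they are.

Things in the scene. Friction and masses are not known exactly. Their poses are not given: they have to be found in the camera images.
- saw: Mitre saw, bolted down: grey base 520 mm wide (y), 250 deep (x), table top 75 mm above the bench, fence 56 mm high standing along its y axis. Origin on the bench under the turntable pivot; x points from the front (arm and knob side) to the back, y to the left seen from the front. Saw head latched down over the turntable, turning with it: up to 305 mm high, motor on the right.
- saw_arm (a point): On the pivot axis, 75 mm above the bench; turns with the turntable. The control arm, a grey bar 46 mm wide between 31 and 63 mm above the bench, runs along this frame's -x out to 196 mm from the pivot, the black lock knob on its end. The head's D-shaped handle reaches out above the arm to 195 mm from the pivot, 170 to 265 mm above the bench.
- turntable (a joint): Swing of the turntable with arm, knob and saw head about the vertical pivot, rad: 0 = arm straight out (square to the fence), positive = arm swung to the operator's left (clockwise from above), range -0.82 to 0.82. Friction of about 1.7 N m (about 8 N at the knob) holds it wherever it is released.
- knob_grip (a point): Middle of the lock knob's knurled head, on its axis: 217 mm from the pivot axis, 102 mm above the bench. The head is 45 mm across and 38 mm long (19 mm each way along the axis); below it a shank 18 mm across, and the arm's nose (40 mm across) begins 43 mm below this point along the axis. z is the axis, pointing up and outward from the saw, 32 degrees from vertical; the frame turns with the knob.
- lock_screw (a joint): Turn of the lock screw under the knob, rad; grows as it is screwed in, clockwise seen from above the knob. Starts slack, between 0 and 0.8, and turns with the knob, freely (0.1 N m), until its shoe bears at 2.40; it goes no further. Can be turned in several grips; stays where it is left.
- lock_knob (a joint): Wind-up of the knob's head on the spring washers between it and the screw, rad, clockwise positive: near 0 (up to 0.02) while the screw runs freely; once the screw bears, turning on winds it up, 0.05 N m for each 0.01 rad. Firm is 0.05 to 0.15 (0.25 to 0.75 N m); above 0.20 (1 N m) it is forced. It springs back when let go, which is right.
- bevel: Sliding bevel (loose) on the saw's left wing: dark wooden stock with brass ends, 28 x 120 x 20 mm, its long side (y) along the fence. Origin under the middle of the stock, on the table. Its yellow steel blade comes out of the stock 44 mm left (+y) of the origin and leans to the operator's left.
- blade_line (a point): Middle of the bevel's blade, 11.5 mm above the saw's table; the blade, 155 x 24 x 3 mm, lies along this frame's x axis, from the stock (+x) to its free front end (-x, 78 mm from this point). The saw's arm has to end up parallel to it.
- bevel_blade (a joint): Angle of the bevel's blade, rad, counted like the turntable's: 0 = square to the stock, positive = front end leaning left. Between 0.2 and 0.6; its screw is tight, so it keeps this angle unless pushed hard. With the stock along the fence, the turntable has to be set to the same number.
- offcut: Bystander: offcut of board, 70 x 110 x 20 mm, lying on the saw's right wing against the fence. Origin under its middle.
- tray: Bystander: open wooden tray, 270 x 200 x 65 mm, with a chisel in it. Origin under its middle.
- chisel: Bystander: wood chisel, 220 mm, lying in the tray. Origin under its middle, x along its length.
- defenders: Bystander: yellow ear defenders lying on the bench, about 170 x 180 mm, 80 mm high. Origin under its middle.
Things that resemble listed ones, but are neither listed nor needed, are in the scene too. Of the things that look like the bevel, the smaller one is meant.

How it is judged:
By the outcome, as a careful person would: the job done as asked, in the order asked, and still so for the second after the job is handed in, with the robot touching nothing.
It also fails if it takes over 64 s, if anything falls off the work surface, if the arm or the gripper's body presses on something with over 40 N, if the wrist force passes 120 N, or if a joint passes its speed limit or range.

## Robot

A 6-joint arm with a two-finger parallel gripper is mounted at the origin on the work surface. World frame = base frame: x ahead of the robot, y to its left, z up, the work surface at z = 0. Lengths are in m, angles in rad, forces in N, time in s.
With the tool pointing down it reaches from about 0.425 to 0.925 m from the base axis. Payload 12.5 kg.
Tool frame: the origin (TCP) lies on the centre line of the jaws, within the pads' length; the fingertips stand r.finger_overhang ahead of it and the grasp point (between the pads) lies 2 mm behind it (r.finger_overhang is the distance from the TCP to the fingertips, in m); z points along the fingers, x is the direction in which the jaws open and shut, and the axes are right-handed (so a half turn about z gives the same grasp; the last joint's range is limited). The gripper opens to 85 mm and grips with 20 to 120 N. Pads are 22 mm wide; open, the fingers measure 114 mm over their backs; the gripper's body (76 mm by 85 mm) begins 54 mm behind the grasp point. The pads swing forward as they close: fully open they stand 13 mm farther back than shut.
Start: joints at [1.004, 0.491, 1.559, -0, 1.092, -0.106], TCP at [0.278, 0.56, 0.248] pointing down, gripper open.
Joint ranges: [-3.1, 3.1], [-0.84, 2.19], [0.05, 2.79], [-1.13, 4.28], [0.06, 2.93], [-2.69, 2.69]. Speed limits (rad/s): [2.22, 2.22, 2.79, 3.14, 3.14, 3.14].

## Interface

Orientations are given as a unit quaternion [x, y, z, w].
In Python, from workcell import r, read_camera, camera_info, order, spot_in gives the robot as it stands.
- The arm moves only by the shell command python3 -m jog 'ROWS' [OPENING] [FORCE]. ROWS is JSON, one flat list of numbers, 6 for each row, row after row: the shift along the tool's x, y, z in m, then the turn, a rotation vector about the tool's x, y, z in degrees. A call has 1 to 10 rows; each row is the pose to reach, as a shift and turn from the pose commanded when the call began, along the tool's axes at that moment; what a row does not reach only later rows make up. A row lasts 1/12 s, in which the tool goes at most 41.7 mm and 7.16 degrees, less where a joint would pass 70% of its speed; a pose out of reach is approached as far as the arm can. A call with a gripper value outside its range is refused whole. OPENING is the opening, from -1 (shut) to 1 (fully open), so that 0 is half open, set as the call begins (- or left out, the last holds). The fingers move at their own pace and stop on an object; FORCE is the grip in N (left out, the last holds). Time passes only in rows, so rows that repeat a pose let the fingers close. It gives the time, the measured TCP pose, the force and the opening at its end, in the units of the state.
- r.state(): the state, without advancing time (a new reading comes with each control period).
- read_camera(name): name is "side" or "top"; returns the picture (400x640x3 uint8, blue, green, red); there is no depth.
- camera_info(name): a dict with "mtx" (3x3 intrinsics, pixels), "position" and "attitude" of the camera in the world. Camera axes: x right, y up, looking along -z (the intrinsics and any distortion apply to the point x, -y, -z); pixel columns grow to the right and rows downward; lengths in m; the calibration is good to about 2 mm. A picture is of the moment at which its call begins. camera_info takes no time and is no camera call.
- order.finish_job(): hands the job in, once; it reports no verdict.
Trained networks look in the newest picture that a camera, given by its name, has taken for a name from the list of things; names that differ only in an ending like _2 or _b are one class to them, and where a whole thing is asked for, a point or a joint stands for the part that bears it (a point fixed in the world has none). Each returns a list of dicts, best first, with "p" (0 to 1); they miss things now and then, are a little off and sometimes report something else, mostly with a low value. They report only what shows in the picture. A call takes as long as a camera call. They do not tell look-alikes from the thing itself.
- spot_in(camera, label): "location" ([x, y, z] in m, in world coordinates, good to about 4 mm: the middle of the surface that is visible of it).
The state is a dict: "time": time; "joint_positions": joint angles; "joint_vel": joint speeds; "joint_torque": joint torques, N m; "tool_pos": TCP position; "eef_rot": TCP orientation; "force": force on the tool from outside, world axes, zero at the start; "moment": the same for the moment, N m; "finger_gap": finger opening in m.
Only numpy, scipy, OpenCV 4.12 (cv2) and the standard library are available. Lean on these libraries where they do the work, as an engineer would, in place of code of your own. Each camera call takes 0.05 s, during which the arm holds its last target. There are 200 camera calls.

## Working session

There is one attempt and no reset: what is moved stays moved. The work goes in short steps, Python scripts to look and compute and a shell command to move; the robot and the scene stay as the last step left them, time stands still between calls to the robot, and variables do not carry over. Pictures are saved under pics/ and viewed, about 8 in all and at most 12, crops included, and the job is handed in when it is done.

```bash
ls; mkdir -p pics
python3 - <<'E'
from workcell import r, read_camera, camera_info, order, spot_in
import cv2
s=r.state();print(s,r.finger_overhang)
for c in("top","side"):
    cv2.imwrite(f"pics/{c}0.png",read_camera(c)); i=camera_info(c); print(c,i)
    for l in("saw","saw_arm","knob_grip","bevel","blade_line","offcut","tray","defenders"):
        print(l,[(round(d["p"],2),[round(float(v),3) for v in d["location"]]) for d in spot_in(c,l)][:4])
E
```

```text
pics
{'time': 0.0, 'joint_positions': array([ 1.00437850e+00,  4.91527342e-01,  1.55947780e+00, -4.80471107e-06,
        1.09168205e+00, -1.05621406e-01]), 'joint_vel': array([-2.24340394e-04, -5.49054191e-05,  5.97187286e-05, -5.70536610e-04,
       -1.99153415e-03, -1.39242144e-03]), 'joint_torque': array([-1.80472667e-03, -6.18454814e+01, -2.61586332e+01, -2.14797810e-04,
        4.04406572e-03,  5.08761707e-05]), 'tool_pos': array([0.27778878, 0.55963096, 0.24773798]), 'eef_rot': array([ 8.49899753e-01,  5.26944124e-01, -4.92006241e-04,  2.39655288e-04]), 'force': array([-0.24436691, -0.07366294,  0.49479734]), 'moment': array([-0.0543141 ,  0.0651206 ,  0.04965559]), 'finger_gap': 0.08573286762801029} 0.017
top {'mtx': array([[519.72334545,   0.        , 324.36681888],
       [  0.        , 519.72334545, 203.7069578 ],
       [  0.        ,   0.        ,   1.        ]]), 'position': array([0.25834694, 0.10055267, 1.61708958]), 'attitude': array([ 0.06294916, -0.06498282, -0.7029611 ,  0.70545044])}
saw [(0.95, [0.713, -0.01, 0.071]), (0.6, [0.651, -0.198, 0.095])]
saw_arm [(0.63
[... 404 characters left out ...]
   , 321.4186436 ],
       [  0.        , 386.03906366, 202.40489518],
       [  0.        ,   0.        ,   1.        ]]), 'position': array([ 0.13256581, -0.52209956,  0.86763175]), 'attitude': array([ 0.3527439 , -0.11308421, -0.2685517 ,  0.88919272])}
saw [(0.57, [0.695, -0.075, 0.09])]
saw_arm [(0.9, [0.695, -0.049, 0.216])]
knob_grip [(0.57, [0.515, -0.024, 0.116])]
bevel [(0.77, [0.337, 0.193, 0.019]), (0.73, [0.737, 0.215, 0.084])]
blade_line [(0.72, [0.704, 0.277, 0.088]), (0.64, [0.371, 0.134, 0.024]), (0.62, [0.69, -0.037, 0.215])]
offcut [(0.72, [0.648, -0.207, 0.097]), (0.23, [0.737, 0.218, 0.085])]
tray [(0.74, [0.509, 0.532, 0.028])]
defenders [(0.85, [0.444, -0.338, 0.061])]
```

View pics/top0.png

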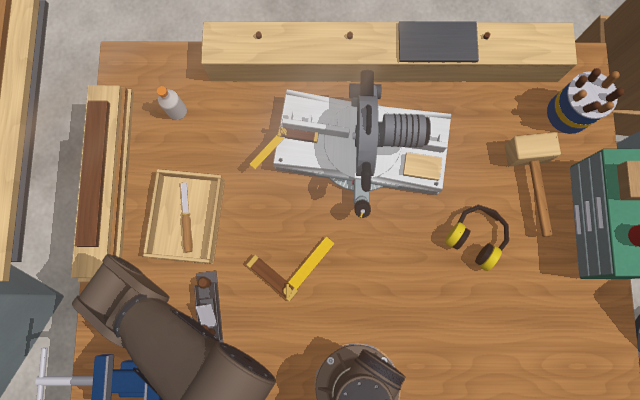

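View pics/side0.png

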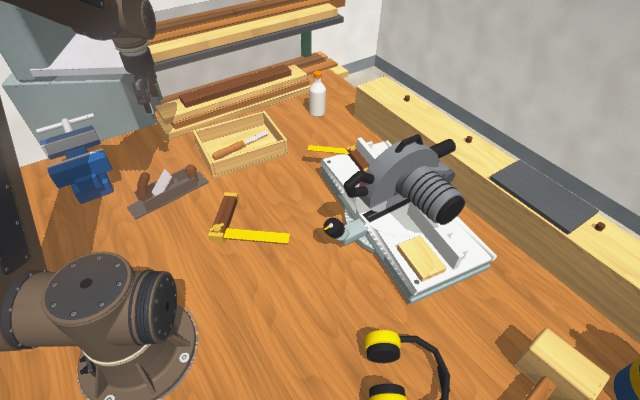

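```bash
cat > h.py <<'E'
from workcell import r, read_camera, camera_info, order, spot_in
import cv2, numpy as np
from scipy.spatial.transform import Rotation as R
def ray(c,px):
    i=camera_info(c); u=cv2.undistortPoints(np.array(px,float).reshape(-1,1,2),i["mtx"],None).reshape(-1,2)
    d=np.c_[u[:,0],-u[:,1],-np.ones(len(u))]@R.from_quat(i["attitude"]).as_matrix().T
    return i["position"],d
def unp(c,px,z):
    p,d=ray(c,px); return p+d*((z-p[2])/d[:,2])[:,None]
def proj(c,P):
    i=camera_info(c); q=(np.array(P,float).reshape(-1,3)-i["position"])@R.from_quat(i["attitude"]).as_matrix()
    q=q*[1,-1,-1]; q=q@i["mtx"].T; return q[:,:2]/q[:,2:]
E
python3 - <<'E'
from h import *
for c,(x0,x1,y0,y1) in dict(top=(235,300,115,180),side=(295,360,135,170)).items():
    im=cv2.imread(f"pics/{c}0.png"); h=cv2.cvtColor(im,cv2.COLOR_BGR2HSV)
    m=cv2.inRange(h,(22,190,150),(34,255,255)); k=np.zeros_like(m);k[y0:y1,x0:x1]=m[y0:y1,x0:x1]
    n,l,s,_=cv2.connectedComponentsWithStats(k); j=1+np.argmax(s[1:,4]); ys,xs=np.where(l==j); print(c,s[j])
    P=unp(c,np.c_[xs,ys],0.088)[:,:2]; mu=P.mean(0); w,v=np.linalg.eigh(np.cov(P.T)); d=v[:,1]*np.sign(v[0,1])
    t=(P-mu)@d; q=(P-mu)@v[:,0]
    print("mid",mu,"dir",d,"ang",np.degrees(np.arctan2(d[1],d[0])),"len",np.ptp(t),np.ptp(q))
im=cv2.imread("pics/top0.png")[75:225,235:465]; cv2.imwrite("pics/c.png",cv2.resize(im,None,fx=3.4,fy=3.4,interpolation=cv2.INTER_CUBIC))
E
```

```text
Traceback (most recent call last):
ValueError: attempt to get argmax of an empty sequence
```

```bash
cat > b.py <<'E'
from h import *
print(cv2.cvtColor(cv2.imread("pics/top0.png"),cv2.COLOR_BGR2HSV)[[148,152,156,160],[270,266,262,258]])
print(cv2.cvtColor(cv2.imread("pics/top0.png"),cv2.COLOR_BGR2HSV)[[165,175],[240,245]])
for c,(x0,x1,y0,y1) in dict(top=(235,300,115,180),side=(295,360,135,170)).items():
    im=cv2.imread(f"pics/{c}0.png"); h=cv2.cvtColor(im,cv2.COLOR_BGR2HSV)
    m=cv2.inRange(h,(20,190,140),(40,255,255)); k=np.zeros_like(m);k[y0:y1,x0:x1]=m[y0:y1,x0:x1]
    n,l,s,_=cv2.connectedComponentsWithStats(k)
    if n<2: print(c,"none"); continue
    j=1+np.argmax(s[1:,4]); ys,xs=np.where(l==j); print(c,s[j])
    P=unp(c,np.c_[xs,ys],0.088)[:,:2]; mu=P.mean(0); w,v=np.linalg.eigh(np.cov(P.T)); d=v[:,1]*np.sign(v[0,1])
    t=(P-mu)@d; q=(P-mu)@v[:,0]
    print("mid",mu,"dir",d,"ang",np.degrees(np.arctan2(d[1],d[0])),"len",np.ptp(t),np.ptp(q))
im=cv2.imread("pics/top0.png")[75:225,235:465]; cv2.imwrite("pics/c.png",cv2.resize(im,None,fx=3.4,fy=3.4,interpolation=cv2.INTER_CUBIC))
E
python3 b.py
```

```text
[[ 22 158 220]
 [ 22 161 220]
 [ 22 165 220]
 [ 22 168 220]]
[[ 14 124 136]
 [ 14 131 171]]
top none
side [307 145  43   9 218]
mid [0.69973701 0.27265056] dir [ 0.74023658 -0.67234649] ang -42.24842770977072 len 0.13519967165977725 0.02797728022512353
```

View pics/c.png

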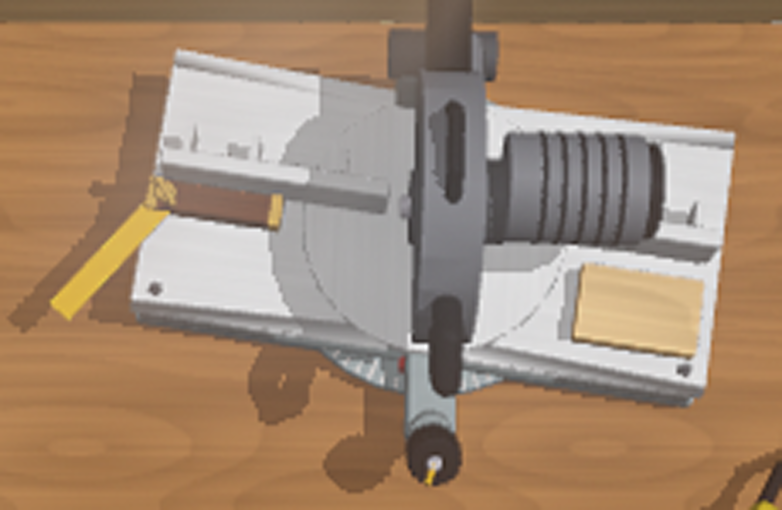

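```bash
sed -i 's/(20,190,140)/(20,140,140)/' b.py; python3 b.py|tail -4
python3 - <<'E'
from h import *
f=lambda L:np.array(L)/3.4+[235,75]-0.35
C=unp("top",f([(133,302),(178,51),(735,133),(703,388)]),0.075)[:,:2]
print(C,[np.linalg.norm(C[i]-C[i-1]) for i in range(4)])
e=C[3]-C[0]; g=C[2]-C[1]; s=C[1]-C[0];q=C[2]-C[3]
print("front,back yaw",[np.degrees(np.arctan2(v[0],-v[1])) for v in(e,g)],[np.degrees(np.arctan2(v[1],v[0])) for v in (s,q)],C.mean(0))
# fence top edge line front top edge (308,182)->(163,160) ; (385,190)
F=unp("top",f([(163,152),(385,185)]),0.131)[:,:2];v=F[1]-F[0];print("fence",F,np.degrees(np.arctan2(v[0],-v[1])))
S=unp("top",f([(178,212),(268,229)]),0.095)[:,:2];v=S[1]-S[0];print("stock",S,np.degrees(np.arctan2(v[0],-v[1])))
E
```

```text
top [250 136  35  33 301]
mid [0.69941273 0.27596452] dir [ 0.74709496 -0.66471732] ang -41.66064266251971 len 0.1325376902800417 0.02338931259876434
side [307 145  48   9 251]
mid [0.708393  0.2676462] dir [ 0.79168028 -0.61093562] ang -37.657185314657966 len 0.15028385406273553 0.04362661619656891
[[ 0.66535997  0.25174669]
 [ 0.90472353  0.21514479]
 [ 0.82742106 -0.29678862]
 [ 0.58828488 -0.25849429]] [np.float64(0.5160294737361735), np.float64(0.24214585233162786), np.float64(0.5177368920045903), np.float64(0.2421829223317199)]
front,back yaw [np.float64(-8.589943000513983), np.float64(-8.586849639646633)] [np.float64(-8.693947381007671), np.float64(-9.097879906427815)] [ 0.74644736 -0.02209786]
fence [[0.78695107 0.22266811]
 [0.75744028 0.0272167 ]] -8.586112222010392
stock [[0.7434539  0.2111823 ]
 [0.72795556 0.13038527]] -10.858480186686915
```

```bash
cat > m.py <<'E'
from h import *
import sys
# blade, refined: row-wise centre line in the rectified plane, ends trimmed
def blade(img,box):
    h=cv2.cvtColor(img,cv2.COLOR_BGR2HSV); m=cv2.inRange(h,(20,140,120),(40,255,255)); x0,x1,y0,y1=box
    k=np.zeros_like(m);k[y0:y1,x0:x1]=m[y0:y1,x0:x1]
    ys,xs=np.where(k>0); P=unp("top",np.c_[xs,ys],0.088)[:,:2]
    mu=P.mean(0); d=np.array([.747,-.665])
    for _ in range(5):
        t=(P-mu)@d; n=np.array([-d[1],d[0]]); q=(P-mu)@n; lo=t.min()
        s=(t>lo+.022)&(t<lo+.115)&(abs(q)<.016)
        b=[(t[s&(abs(t-c)<.005)].mean(),q[s&(abs(t-c)<.005)].mean()) for c in np.arange(lo+.025,lo+.112,.008)]
        a=np.polyfit(*np.array(b).T,1); mu=mu+n*a[1]; d=d+a[0]*n; d/=np.linalg.norm(d)
    return np.degrees(np.arctan2(d[1],d[0])),mu
if __name__=="__main__":
    print(blade(cv2.imread("pics/top0.png"),(240,300,120,180)))
    f=lambda L:np.array(L)/3.4+[235,75]-0.35
    print("knob top",unp("top",f([(434,463)]),0.119)," head centre",unp("top",f([(432,454)]),0.105))
    for z in(.063,): 
        E=unp("top",f([(408,365),(408,430),(457,375),(456,415)]),z)[:,:2]; print("arm edges",E)
    Rt=R.from_quat(r.state()["eef_rot"]).as_matrix(); print(Rt)
    c=np.array([.746,-.022]); 
    for x in (0,-.01): print("pivot cand",c+x*np.array([np.cos(.15),-np.sin(.15)]))
E
python3 m.py
```

```text
(np.float64(-41.662158467087295), array([0.69963244, 0.27621132]))
knob top [[ 0.51203654 -0.01429357  0.119     ]]  head centre [[ 0.52233036 -0.01370741  0.105     ]]
arm edges [[ 0.61099518  0.00396224]
 [ 0.55138754  0.00439465]
 [ 0.60194635 -0.04009477]
 [ 0.56523839 -0.03874823]]
[[ 4.44679924e-01  8.95689543e-01  9.21093662e-05]
 [ 8.95689539e-01 -4.44679932e-01  9.24271618e-05]
 [ 1.23745229e-04  4.14008925e-05 -9.99999991e-01]]
pivot cand [ 0.746 -0.022]
pivot cand [ 0.73611229 -0.02050562]
```

```bash
cat > plan.py <<'E'
from h import *
PIV=np.array([.739,-.021])
def pose(yaw,s,turn=0,piv=PIV,rad=.217,z=.102):
    """arm world yaw deg, standoff along knob axis, jaw turn about tool z (cw+) from tangential"""
    a=np.radians(yaw); o=-np.array([np.cos(a),np.sin(a)])
    ax=np.r_[o*np.sin(np.radians(32)),np.cos(np.radians(32))]
    p=np.r_[piv+rad*o,z]+s*ax
    x=np.r_[-np.sin(a),np.cos(a),0]; zt=-ax
    return p,R.from_matrix(np.c_[x,np.cross(zt,x),zt])*R.from_euler("z",turn,degrees=True)
def delta(p0,R0,p,Rn): return np.round(np.r_[R0.inv().apply(p-p0),(R0.inv()*Rn).as_rotvec(degrees=True)],4)
def cur():
    s=r.state(); return s["tool_pos"],R.from_quat(s["eef_rot"])
def ft():
    s=r.state(); q=R.from_quat(s["eef_rot"]); print("t",round(s["time"],2),"pos",s["tool_pos"].round(4),"F tool",q.inv().apply(s["force"]).round(2),"M tool",q.inv().apply(s["moment"]).round(3),"gap",round(s["finger_gap"],4),"j",s["joint_positions"].round(2))
E
python3 - <<'E'
from plan import *
p,q=pose(-1.7,.11); print(p,delta(*cur(),p,q))
E
```

```text
[ 0.46383005 -0.01283315  0.19528529] [ -0.4303   0.4212   0.053  -31.4937   6.8909 -24.0552]
```

```bash
T="-0.43,0.421,0.053,-31.5,6.9,-24.1"; python3 -m jog "[-0.43,0.421,0.053,-31.5,6.9,-24.1, -0.43,0.421,0.053,-31.5,6.9,-24.1, -0.43,0.421,0.053,-31.5,6.9,-24.1, -0.43,0.421,0.053,-31.5,6.9,-24.1, -0.43,0.421,0.053,-31.5,6.9,-24.1, -0.43,0.421,0.053,-31.5,6.9,-24.1, -0.43,0.421,0.053,-31.5,6.9,-24.1, -0.43,0.421,0.053,-31.5,6.9,-24.1, -0.43,0.421,0.053,-31.5,6.9,-24.1, -0.43,0.421,0.053,-31.5,6.9,-24.1]" 0.5 20
python3 - <<'E'
from plan import *
ft(); p,q=pose(-1.7,.11); print(p,delta(*cur(),p,q))
E
```

```text
time: 1.73
tool_pos: [0.404, 0.1717, 0.2128]
eef_rot: [0.689, 0.67, 0.193, 0.198]
force: [2.2, 0.8, 0.2]
finger_gap: 0.0638
t 1.73 pos [0.404  0.1717 0.2128] F tool [0.83 1.91 1.01] M tool [0.188 0.007 0.027] gap 0.0638 j [ 0.36  0.2   2.32 -1.1   0.23 -0.15]
[ 0.46383005 -0.01283315  0.19528529] [-0.1828  0.0458  0.0493  0.0487 -0.0779  0.0829]
```

```bash
python3 -m jog "[-0.183,0.046,0.049,0,0,0, -0.183,0.046,0.049,0,0,0, -0.183,0.046,0.049,0,0,0, -0.183,0.046,0.049,0,0,0, -0.183,0.046,0.049,0,0,0, -0.183,0.046,0.049,0,0,0, -0.183,0.046,0.049,0,0,0]"
python3 - <<'E'
from plan import *
ft(); p,q=pose(-1.7,.11); print(p,delta(*cur(),p,q))
cv2.imwrite("pics/side1.png",read_camera("side"))
E
```

```text
time: 2.32
tool_pos: [0.4372, 0.0628, 0.2037]
eef_rot: [0.692, 0.672, 0.184, 0.189]
force: [-0.6, 0.6, 0.5]
finger_gap: 0.0641
t 2.32 pos [0.4372 0.0628 0.2037] F tool [ 0.6  -0.31 -0.77] M tool [ 0.228  0.003 -0.046] gap 0.0641 j [ 0.    0.2   2.33 -0.21  0.07 -1.33]
[ 0.46383005 -0.01283315  0.19528529] [-0.0748  0.0205  0.0219 -1.4198 -0.0335  0.0136]
```

View pics/side1.png

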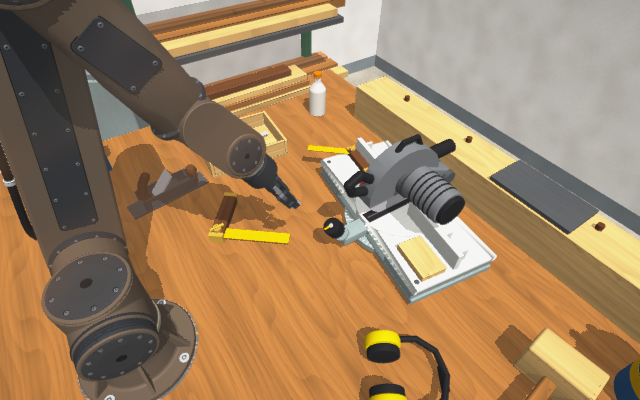

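```bash
cat > kin.py <<'E'
from plan import *
from scipy.optimize import least_squares
D=[([1.00437850e+00,4.91527342e-01,1.55947780e+00,0,1.09168205e+00,-1.05621406e-01],[.27778878,.55963096,.24773798],[.8498998,.5269441,-.000492,.00024])]
LO=np.array([-3.1,-.84,.05,-1.13,.06,-2.69]);HI=np.array([3.1,2.19,2.79,4.28,2.93,2.69])
def fk(j,k):
    a1,h,a2,a3,d,l,e=k; y=lambda a:R.from_euler("y",a); z=lambda a:R.from_euler("z",a)
    q=z(j[0]); p=np.array([0,0,h])+q.apply([a1,l,0]); q=q*y(j[1]); p=p+q.apply([0,0,a2]); q=q*y(j[2]); p=p+q.apply([e,0,a3])
    q=q*z(j[3])*y(j[4]); p=p+q.apply([0,0,d]); return p,q*z(j[5]+np.pi)
def ik(p,q,k,seeds):
    best=None
    for s in seeds:
        f=lambda j:(lambda a:np.r_[(a[0]-p)*10,(q.inv()*a[1]).as_rotvec()])(fk(j,k))
        o=least_squares(f,np.clip(s,LO+1e-3,HI-1e-3),bounds=(LO,HI))
        if best is None or o.cost<best.cost-1e-9: best=o
    return best.x,np.sqrt(2*best.cost)
E
python3 - <<'E'
from kin import *
s=r.state(); D.append((s["joint_positions"],s["tool_pos"],s["eef_rot"])); 
D.append(([.36,.2,2.32,-1.1,.23,-.15],[.404,.1717,.2128],[.689,.67,.193,.198]))
f=lambda k:np.concatenate([(fk(j,k)[0]-p)*w for (j,p,_),w in zip(D,(1,1,.3))])
o=least_squares(f,[0,.2,.6,.55,.2,.06,0]); print(o.x.round(4),f(o.x).round(4))
for j,p,e in D: print((R.from_quat(e).inv()*fk(j,o.x)[1]).as_rotvec(degrees=True).round(2))
np.save("k.npy",o.x)
E
```

```text
[0.0362 0.2819 0.5239 0.4207 0.2344 0.0659 0.0759] [ 0.     -0.      0.      0.0002  0.      0.0003 -0.0005 -0.0002 -0.001 ]
[0. 0. 0.]
[ 0. -0.  0.]
[ 0.51 -0.34 -0.22]
```

```bash
cat > chk.py <<'E'
from kin import *
k=np.load("k.npy"); rng=np.random.default_rng(0)
c=r.state()["joint_positions"]
seeds=[c]+[np.array([c[0],.3,2.2,a,.3,b]) for a in(0,1.5,3.1) for b in (-2,0,2)]
for yaw,s,t in [(-1.7,.11,0),(-1.7,.05,0),(-1.7,.006,0),(-1.7,.006,90),(-1.7,.006,-90),(-10,.006,0),(-20,.006,0),(-30,.006,0),(-41.7,.006,0),(-41.7,.006,-60),(-41.7,.006,60),(-41.7,.1,0)]:
    j,e=ik(*pose(yaw,s,t),k,seeds); print(yaw,s,t,j.round(2),round(e,4))
E
python3 chk.py
```

```text
-1.7 0.11 0 [-0.21  0.25  2.3   0.97  0.1  -2.69] 0.0243
-1.7 0.05 0 [-0.21  0.44  2.27  2.47  0.15  2.09] 0.0
-1.7 0.006 0 [-0.19  0.56  2.23  2.72  0.21  1.85] 0.0
-1.7 0.006 90 [-0.21  0.55  2.22  2.53  0.2  -2.69] 0.0273
-1.7 0.006 -90 [-0.19  0.56  2.23  2.72  0.21  0.27] 0.0
-10 0.006 0 [-0.07  0.56  2.21  3.44  0.19  1.37] 0.0
-20 0.006 0 [0.07 0.58 2.15 4.28 0.24 0.81] 0.0
-30 0.006 0 [ 0.18  0.59  2.02 -1.13  0.36  0.18] 0.0761
-41.7 0.006 0 [ 0.28  0.65  1.91 -1.1   0.53  0.4 ] 0.0
-41.7 0.006 -60 [ 0.28  0.65  1.91 -1.1   0.53 -0.65] 0.0
-41.7 0.006 60 [ 0.28  0.65  1.91 -1.1   0.53  1.44] 0.0
-41.7 0.1 0 [ 0.37  0.47  1.93 -0.88  0.66  0.22] 0.0
```

```bash
cat > chk2.py <<'E'
from kin import *
k=np.load("k.npy"); c=np.array([0,.5,2.1,-.3,.4,-1.2])
def pose2(yaw,s,tilt,turn=0,off=0,taz=None,piv=PIV):
    "TCP at knob axis point s up the axis, +off outward; tool tilted by tilt in azimuth taz (default yaw)"
    K,_=pose(yaw,s,piv=piv); a=np.radians(yaw); K=K-off*np.r_[np.cos(a),np.sin(a),0]
    b=np.radians(yaw if taz is None else taz); t=np.radians(tilt)
    zt=np.r_[np.cos(b)*np.sin(t),np.sin(b)*np.sin(t),-np.cos(t)]; x=np.r_[-np.sin(b),np.cos(b),0]
    return K,R.from_matrix(np.c_[x,np.cross(zt,x),zt])*R.from_euler("z",turn,degrees=True)
if __name__=="__main__":
  for tilt in(18,24):
    s0=c
    for yaw,s in[(-1.7,.1),(-1.7,.006),(-10,.006),(-20,.006),(-30,.006),(-41.7,.006),(-44,.006)]:
        seeds=[s0]+[np.array([0,.5,2.1,a,.3,b]) for a in(-.5,.5,3.1) for b in (-1.2,1)]
        j,e=ik(*pose2(yaw,s,tilt,off=.008),k,seeds); s0=j; print(tilt,yaw,s,j.round(2),round(e,4))
  for tilt in (20,24,28,32):
    for t in(-60,0,60):
        j,e=ik(*pose2(-41.7,.006,tilt,t),k,[s0]); print(tilt,t,j.round(2),round(e,4))
E
python3 chk2.py
```

```text
18 -1.7 0.1 [-0.2   0.28  2.19  0.14  0.37 -1.87] 0.0
18 -1.7 0.006 [-0.18  0.52  2.12  0.24  0.2  -1.95] 0.0
18 -10 0.006 [-0.08  0.53  2.1  -0.15  0.2  -1.33] 0.0
18 -20 0.006 [ 0.03  0.55  2.06 -0.44  0.27 -0.77] 0.0
18 -30 0.006 [ 0.13  0.57  1.98 -0.52  0.38 -0.45] 0.0
18 -41.7 0.006 [ 0.21  0.62  1.86 -0.51  0.53 -0.2 ] 0.0
18 -44 0.006 [ 0.23  0.63  1.83 -0.51  0.56 -0.16] 0.0
24 -1.7 0.1 [-0.21  0.27  2.25  0.33  0.22 -2.06] 0.0
24 -1.7 0.006 [-0.18  0.53  2.17  0.98  0.07 -2.69] 0.0097
24 -10 0.006 [-0.07  0.53  2.16 -0.86  0.06 -0.61] 0.0055
24 -20 0.006 [ 0.05  0.55  2.11 -1.03  0.19 -0.18] 0.0
24 -30 0.006 [ 0.16  0.58  2.02 -0.9   0.33 -0.06] 0.0
24 -41.7 0.006 [ 0.25  0.63  1.89 -0.76  0.51  0.06] 0.0
24 -44 0.006 [ 0.26  0.64  1.86 -0.74  0.55  0.08] 0.0
20 -60 [ 0.21  0.63  1.86 -0.59  0.52 -1.18] 0.0
20 0 [ 0.21  0.63  1.86 -0.59  0.52 -0.14] 0.0
20 60 [ 0.21  0.63  1.86 -0.59  0.52  0.91] 0.0
24 -60 [ 0.24  0.63  1.88 -0.76  0.51 -1.01] 0.0
24 0 [ 0.24  0.63  1.88 -0.76  0.51  0.04] 0.0
24 60 [ 0.24  0.63  1.88 -0.76  0.51  1.09] 0.0
28 -60 [ 0.26  0.64  1.89 -0.93  0.51 -0.83] 0.0
28 0 [ 0.26  0.64  1.89 -0.93  0.51  0.22] 0.0
28 60 [ 0.26  0.64  1.89 -0.93  0.51  1.27] 0.0
32 -60 [ 0.28  0.65  1.91 -1.1   0.53 -0.65] 0.0
32 0 [ 0.28  0.65  1.91 -1.1   0.53  0.4 ] 0.0
32 60 [ 0.28  0.65  1.91 -1.1   0.53  1.44] 0.0
```

Run:
```python
from chk2 import *
a=pose2(-1.7,.09,18,off=.01);b=pose2(-1.7,.004,18,off=.01); print(delta(*cur(),*a), delta(*a,*b))
```

```text
[-7.46000e-02  1.21000e-02  3.66000e-02  1.25669e+01 -4.71000e-02
  1.61600e-01] [-0.      0.0208  0.0834  0.      0.      0.    ]
```

```bash
python3 -m jog "[-0.04,0,0,12.6,0,0.1, -0.04,0,0,12.6,0,0.1, -0.075,0.012,0.037,12.6,0,0.1, -0.075,0.012,0.037,12.6,0,0.1, -0.075,0.012,0.037,12.6,0,0.1, -0.075,0.012,0.037,12.6,0,0.1]"
python3 - <<'E'
from chk2 import *
ft();a=pose2(-1.7,.09,18,off=.01);b=pose2(-1.7,.004,18,off=.01); print(delta(*cur(),*a), delta(*cur(),*b))
cv2.imwrite("pics/t2.png",cv2.resize(read_camera("top")[75:225,235:465],None,fx=3.4,fy=3.4,interpolation=cv2.INTER_CUBIC))
E
```

```text
time: 2.87
tool_pos: [0.4635, -0.0127, 0.1773]
eef_rot: [0.71, 0.687, 0.108, 0.111]
force: [-0.1, -0.3, -0.2]
finger_gap: 0.064
t 2.87 pos [ 0.4635 -0.0127  0.1773] F tool [-0.3  -0.17  0.11] M tool [0.171 0.04  0.007] gap 0.064 j [-0.2   0.3   2.2   0.15  0.34 -1.87]
[-1.000e-04  1.200e-03 -7.000e-04 -1.406e-01  1.790e-02 -1.335e-01] [-0.      0.0222  0.0827 -0.1406  0.0179 -0.1335]
```

View pics/t2.png

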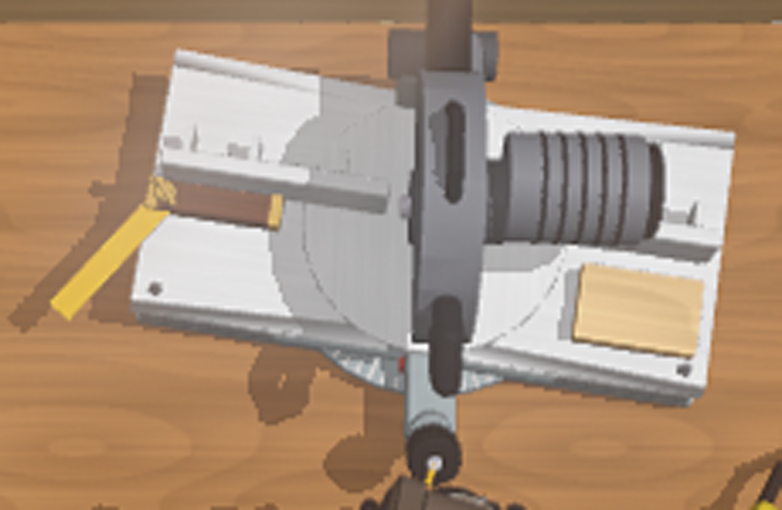

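```bash
python3 -m jog "[0,0.012,0.041,0,0,0, 0,0.022,0.083,0,0,0, 0,0.022,0.083,0,0,0, 0,0.022,0.083,0,0,0]"
python3 - <<'E'
from chk2 import *
ft()
E
python3 -m jog "[0,0,0,0,0,0,0,0,0,0,0,0,0,0,0,0,0,0,0,0,0,0,0,0,0,0,0,0,0,0,0,0,0,0,0,0]" -0.2 20
python3 - <<'E'
from chk2 import *
ft()
a=cur()
b=[pose2(y,.004,18,off=.01) for y in(-1.7,-6,-11,-16,-21,-26,-31,-36,-41)]
print(np.array([np.r_[delta(*b[0],*q)] for q in b[1:]]).round(3))
E
```

```text
time: 3.25
tool_pos: [0.5095, -0.0126, 0.1037]
eef_rot: [0.709, 0.689, 0.108, 0.11]
force: [-0.5, -1.0, -0.3]
finger_gap: 0.0638
t 3.25 pos [ 0.5095 -0.0126  0.1037] F tool [-0.99 -0.49  0.14] M tool [0.136 0.007 0.002] gap 0.0638 j [-0.18  0.49  2.16  0.25  0.19 -1.95]
time: 3.75
tool_pos: [0.5097, -0.0134, 0.1072]
eef_rot: [0.709, 0.688, 0.109, 0.112]
force: [-8.0, 2.3, 12.9]
finger_gap: 0.0439
t 3.75 pos [ 0.5097 -0.0134  0.1072] F tool [  2.11  -3.71 -14.76] M tool [ 0.657  0.595 -0.116] gap 0.0439 j [-0.18  0.49  2.16  0.25  0.19 -1.96]
[[ 1.7000e-02  1.0000e-03  0.0000e+00  0.0000e+00 -1.3290e+00  4.0900e+00]
 [ 3.7000e-02  3.0000e-03  1.0000e-03 -0.0000e+00 -2.8740e+00  8.8450e+00]
 [ 5.7000e-02  7.0000e-03  2.0000e-03  0.0000e+00 -4.4190e+00  1.3600e+01]
 [ 7.6000e-02  1.2000e-02  4.0000e-03  0.0000e+00 -5.9640e+00  1.8355e+01]
 [ 9.4000e-02  1.9000e-02  6.0000e-03 -0.0000e+00 -7.5090e+00  2.3111e+01]
 [ 1.1200e-01  2.8000e-02  9.0000e-03  0.0000e+00 -9.0540e+00  2.7866e+01]
 [ 1.2900e-01  3.8000e-02  1.2000e-02 -0.0000e+00 -1.0599e+01  3.2621e+01]
 [ 1.4500e-01  4.9000e-02  1.6000e-02 -0.0000e+00 -1.2144e+01  3.7376e+01]]
```

```bash
python3 -m jog "[0.008,0,0,0,-0.7,2, 0.017,0.001,0,0,-1.3,4.1, 0.027,0.002,0,0,-2.1,6.5, 0.037,0.003,0.001,0,-2.9,8.8, 0.047,0.005,0.001,0,-3.7,11.2, 0.057,0.007,0.002,0,-4.4,13.6, 0.067,0.009,0.003,0,-5.2,16, 0.076,0.012,0.004,0,-6,18.4, 0.076,0.012,0.004,0,-6,18.4, 0.076,0.012,0.004,0,-6,18.4]"
python3 - <<'E'
from chk2 import *
ft()
b=[pose2(y,.004,18,off=.01) for y in(-21,-23.5,-26,-28.5,-31,-33.5,-36,-38.5,-41)]
print(np.array([np.r_[delta(*b[0],*q)] for q in b[1:]]).round(3), delta(*cur(),*b[0]))
E
```

```text
time: 4.58
tool_pos: [0.5253, 0.0626, 0.1071]
eef_rot: [0.814, 0.559, 0.09, 0.129]
force: [-5.1, 5.8, 7.9]
finger_gap: 0.0442
t 4.58 pos [0.5253 0.0626 0.1071] F tool [ 3.64 -4.06 -9.6 ] M tool [ 0.718  0.697 -0.054] gap 0.0442 j [ 0.05  0.51  2.09 -0.47  0.28 -0.71]
[[ 1.0000e-02  0.0000e+00  0.0000e+00 -0.0000e+00 -7.7200e-01  2.3780e+00]
 [ 2.0000e-02  1.0000e-03  0.0000e+00 -0.0000e+00 -1.5450e+00  4.7550e+00]
 [ 3.0000e-02  2.0000e-03  1.0000e-03 -0.0000e+00 -2.3180e+00  7.1330e+00]
 [ 4.0000e-02  3.0000e-03  1.0000e-03  0.0000e+00 -3.0900e+00  9.5110e+00]
 [ 5.0000e-02  5.0000e-03  2.0000e-03 -0.0000e+00 -3.8630e+00  1.1888e+01]
 [ 5.9000e-02  7.0000e-03  2.0000e-03  0.0000e+00 -4.6350e+00  1.4266e+01]
 [ 6.9000e-02  1.0000e-02  3.0000e-03  0.0000e+00 -5.4080e+00  1.6644e+01]
 [ 7.8000e-02  1.3000e-02  4.0000e-03 -0.0000e+00 -6.1800e+00  1.9021e+01]] [-0.0015 -0.0002  0.0018  0.0846 -0.0632 -0.0582]
```

Forces are small; the swing follows. Continue to about -41°.

```bash
python3 -m jog "[0.01,0,0,0,-0.8,2.4, 0.02,0.001,0,0,-1.5,4.8, 0.03,0.002,0.001,0,-2.3,7.1, 0.04,0.003,0.001,0,-3.1,9.5, 0.05,0.005,0.002,0,-3.9,11.9, 0.059,0.007,0.002,0,-4.6,14.3, 0.069,0.01,0.003,0,-5.4,16.6, 0.078,0.013,0.004,0,-6.2,19, 0.078,0.013,0.004,0,-6.2,19, 0.078,0.013,0.004,0,-6.2,19]"
python3 - <<'E'
from chk2 import *
ft()
p,q=cur(); a=pose2(-41,.004,18,off=.01); print(delta(p,q,*a))
# yaw from knob position (TCP minus offset):
print(np.degrees(np.arctan2((PIV-p[:2])[1],(PIV-p[:2])[0])), np.linalg.norm(PIV-p[:2]))
E
```

```text
time: 5.42
tool_pos: [0.5663, 0.1305, 0.1073]
eef_rot: [0.899, 0.409, 0.066, 0.142]
force: [-2.8, 3.5, 4.2]
finger_gap: 0.0444
t 5.42 pos [0.5663 0.1305 0.1073] F tool [ 0.86 -2.87 -5.35] M tool [ 0.663  0.395 -0.069] gap 0.0444 j [ 0.21  0.58  1.91 -0.52  0.52 -0.2 ]
[-0.001   0.      0.002   0.033  -0.0843 -0.076 ]
-41.253559823889034 0.22974241443387625
```

```bash
python3 -m jog "[0,0,0,0,0,0, 0,0,0,0,0,0, 0,0,0,0,0,0, 0,-0.01,-0.04,0,0,0, 0,-0.03,-0.08,0,0,0, 0,-0.06,-0.12,0,0,0, 0,-0.06,-0.12,0,0,0, 0,-0.06,-0.12,0,0,0]" 0.5 20
python3 - <<'E'
from chk2 import *
ft()
cv2.imwrite("pics/top3.png",read_camera("top"));cv2.imwrite("pics/t3.png",cv2.resize(cv2.imread("pics/top3.png")[75:225,235:465],None,fx=3.4,fy=3.4,interpolation=cv2.INTER_CUBIC))
for l in("knob_grip","saw_arm","blade_line"): print(l,[(round(d["p"],2),np.round(d["location"],3)) for d in spot_in("top",l)][:3])
E
```

```text
time: 6.08
tool_pos: [0.4945, 0.1929, 0.2035]
eef_rot: [0.899, 0.41, 0.066, 0.142]
force: [0.1, -0.2, -0.1]
finger_gap: 0.0644
t 6.08 pos [0.4945 0.1929 0.2035] F tool [-0.06  0.22  0.14] M tool [ 0.075 -0.033  0.013] gap 0.0644 j [ 0.37  0.39  1.93 -0.43  0.72 -0.18]
knob_grip [(0.68, array([0.573, 0.122, 0.121]))]
saw_arm [(0.66, array([ 0.682, -0.031,  0.222]))]
blade_line [(0.74, array([0.701, 0.276, 0.088])), (0.71, array([0.402, 0.11 , 0.02 ]))]
```

View pics/t3.png

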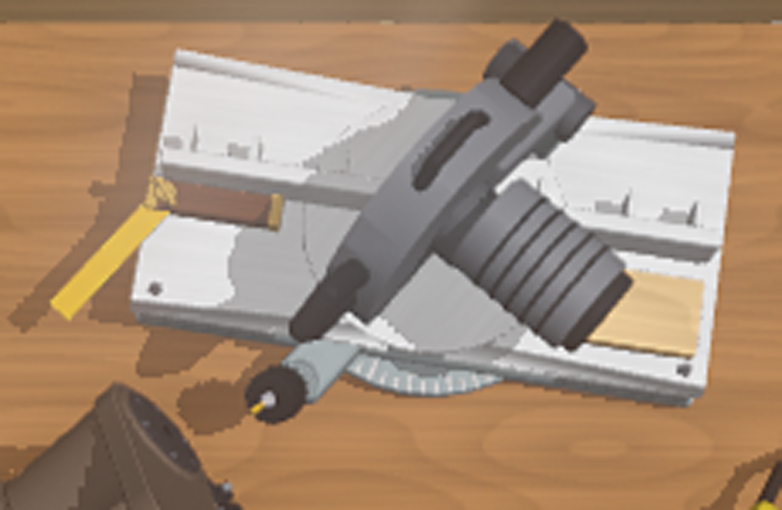

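```bash
cat > knob.py <<'E'
from h import *
from scipy.optimize import least_squares
def blob(f,c):
    im=cv2.imread(f); g=cv2.cvtColor(im,cv2.COLOR_BGR2HSV)[...,2]; x,y=c
    k=np.zeros_like(g); k[y-11:y+11,x-11:x+11]=(g[y-11:y+11,x-11:x+11]<75)*255
    n,l,s,_=cv2.connectedComponentsWithStats(k); j=1+np.argmax(s[1:,4]); q=np.uint8(l==j)
    h=cv2.convexHull(cv2.findContours(q,cv2.RETR_EXTERNAL,cv2.CHAIN_APPROX_NONE)[0][0]); m=np.zeros_like(q); cv2.fillConvexPoly(m,h,1)
    ys,xs=np.where(m); return np.array([xs.mean(),ys.mean()]),len(xs)
th=np.linspace(0,2*np.pi,60)
def model(px,py,yaw):
    a=np.radians(yaw); o=-np.array([np.cos(a),np.sin(a)]); t=np.radians(32)
    ax=np.r_[o*np.sin(t),np.cos(t)]; u=np.r_[-o[1],o[0],0]; v=np.cross(ax,u); K=np.r_[np.array([px,py])+.217*o,.102]
    P=np.concatenate([K+e*ax+.0225*(np.cos(th)[:,None]*u+np.sin(th)[:,None]*v) for e in(-.019,.019)])
    h=cv2.convexHull((proj("top",P)*64).astype(np.float32)); M=cv2.moments(h); return np.array([M["m10"],M["m01"]])/M["m00"]/64,M["m00"]/4096
E
python3 - <<'E'
from knob import *
A=blob("pics/top0.png",(362,207)); B=blob("pics/top3.png",(315,190)); print(A,B)
f=lambda x:np.r_[model(x[0],x[1],x[2]*100)[0]-A[0],model(x[0],x[1],x[3]*100)[0]-B[0]]
o=least_squares(f,[.739,-.021,-.017,-.41],diff_step=1e-3); print(o.x,o.cost,model(*o.x[:2],o.x[2]*100),model(*o.x[:2],o.x[3]*100))
E
```

```text
(array([361.89252336, 208.46728972]), 214) (array([315.78199052, 190.8436019 ]), 211)
[ 0.73920214 -0.01958764 -0.01368041 -0.40763561] 4.289819953986421e-12 (array([361.89252158, 208.46728896]), 242.6365479256492) (array([315.78198859, 190.84360085]), 243.8215680331923)
```

```bash
sed -i 's/PIV=np.array(\[.739,-.021\])/PIV=np.array([.7392,-.0196])/' plan.py
python3 - <<'E'
from chk2 import *
c=r.state()["joint_positions"]
a=pose2(-41.9,.09,31);b=pose2(-41.9,.008,31); print(delta(*cur(),*a), delta(*a,*b))
for t,s in((0,.09),(0,.008),(-45,.008),(45,.008)):
    j,e=ik(*pose2(-41.9,s,31,t),k,[c]); print(j.round(2),e.round(4))
E
```

```text
[ 5.30000e-03  4.76000e-02  3.85000e-02 -1.30914e+01 -2.34100e-01
  7.60900e-01] [0.     0.0014 0.082  0.     0.     0.    ]
[ 0.35  0.49  1.92 -0.86  0.64  0.2 ] 0.0
[ 0.28  0.64  1.9  -1.04  0.53  0.35] 0.0
[ 0.28  0.64  1.9  -1.04  0.53 -0.44] 0.0
[ 0.28  0.64  1.9  -1.04  0.53  1.13] 0.0
```

```bash
python3 -m jog "[0.005,0.048,0.02,-13.1,-0.2,0.8, 0.005,0.048,0.039,-13.1,-0.2,0.8, 0.005,0.048,0.039,-13.1,-0.2,0.8, 0.005,0.048,0.039,-13.1,-0.2,0.8, 0.005,0.048,0.039,-13.1,-0.2,0.8]"
python3 - <<'E'
from chk2 import *
ft();b=pose2(-41.9,.008,31); print(delta(*cur(),*b))
E
python3 -m jog "[0,0.001,0.04,0,0,0, 0,0.001,0.082,0,0,0, 0,0.001,0.082,0,0,0, 0,0.001,0.082,0,0,0]"
python3 -m jog "[0,0,0,0,0,0,0,0,0,0,0,0,0,0,0,0,0,0,0,0,0,0,0,0,0,0,0,0,0,0]" -0.2 30
python3 - <<'E'
from chk2 import *
from knob import blob,model
ft();b=pose2(-41.9,.008,31); print(delta(*cur(),*b))
E
```

```text
time: 6.7
tool_pos: [0.542, 0.1567, 0.1777]
eef_rot: [0.88, 0.393, 0.108, 0.243]
force: [0.4, 0.4, 0.5]
finger_gap: 0.0639
t 6.7 pos [0.542  0.1567 0.1777] F tool [ 0.59  0.3  -0.38] M tool [0.254 0.004 0.003] gap 0.0639 j [ 0.36  0.47  1.95 -0.86  0.64  0.21]
[ 0.0005  0.0018  0.0813 -0.1094  0.0456 -0.0082]
time: 7.03
tool_pos: [0.5741, 0.1277, 0.1079]
eef_rot: [0.88, 0.392, 0.108, 0.244]
force: [0.3, 0.5, -0.5]
finger_gap: 0.0642
time: 7.45
tool_pos: [0.5736, 0.1288, 0.111]
eef_rot: [0.88, 0.392, 0.11, 0.244]
force: [-5.0, -2.8, 2.4]
finger_gap: 0.0442
t 7.45 pos [0.5736 0.1288 0.111 ] F tool [-5.37 -0.34 -3.04] M tool [ 0.232 -1.112 -0.009] gap 0.0442 j [ 0.29  0.6   1.96 -1.06  0.53  0.37]
[ 1.000e-04 -2.000e-04  2.500e-03  1.061e-01 -1.168e-01 -7.170e-02]
```

```bash
python3 -m jog "[0,0,0,0,0,7, 0,0,0,0,0,14, 0,0,0,0,0,21, 0,0,0,0,0,28, 0,0,0,0,0,35, 0,0,0,0,0,42, 0,0,0,0,0,48, 0,0,0,0,0,48, 0,0,0,0,0,48]" - 40
python3 -c "from chk2 import *;ft()"
python3 -m jog "[0,0,0,0,0,0, 0,0,0,0,0,0, 0,0,0,0,0,0, 0,0,-0.04,0,0,0, 0,0,-0.08,0,0,0, 0,-0.03,-0.12,0,0,0, 0,-0.05,-0.15,0,0,0, 0,-0.05,-0.15,0,0,0, 0,-0.05,-0.15,0,0,0]" 0.5 40
python3 - <<'E'
from chk2 import *
from knob import *
ft()
im=read_camera("top"); cv2.imwrite("pics/top4.png",im); cv2.imwrite("pics/t4.png",cv2.resize(im[75:225,235:465],None,fx=3.4,fy=3.4,interpolation=cv2.INTER_CUBIC))
B=blob("pics/top4.png",(316,190)); o=least_squares(lambda y:model(*PIV,y[0]*100)[0]-B[0],[-.41],diff_step=1e-3); print(B,o.x*100,o.fun)
from m import blade
print(blade(im,(240,300,120,180)))
E
```

```text
time: 8.2
tool_pos: [0.5742, 0.1291, 0.1112]
eef_rot: [0.963, 0.002, 0.201, 0.178]
force: [-5.3, -0.5, 8.8]
finger_gap: 0.0436
t 8.2 pos [0.5742 0.1291 0.1112] F tool [-1.49  3.82 -9.4 ] M tool [-0.63  -0.292  0.014] gap 0.0436 j [ 0.29  0.6   1.96 -1.06  0.53  1.21]
time: 8.95
tool_pos: [0.5197, 0.229, 0.222]
eef_rot: [0.963, 0.002, 0.201, 0.177]
force: [0.0, 0.2, -0.4]
finger_gap: 0.0643
t 8.95 pos [0.5197 0.229  0.222 ] F tool [-0.1  -0.3   0.28] M tool [ 0.195 -0.145  0.021] gap 0.0643 j [ 0.5   0.43  1.87 -0.75  0.8   1.02]
(array([315.83908046, 191.18965517]), 174) [-40.55446659] [ 0.14795424 -0.17439962]
(np.float64(-41.37827287638814), array([0.69939607, 0.27634302]))
```

View pics/t4.png

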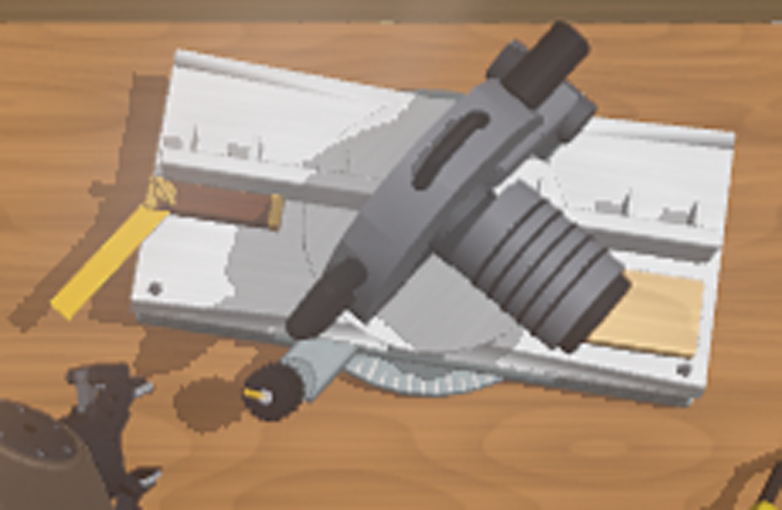

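```bash
cat > fine.py <<'E'
from kin import *
from knob import model
import m
def fine(n=8,c=(316,190),im=None):
    im=np.mean([read_camera("top").astype(float) for _ in range(n)],0) if im is None else im.astype(float)
    U=8; x0,y0,w,h=230,100,120,120
    A=np.float64([[1/U,0,x0+.5/U-.5],[0,1/U,y0+.5/U-.5]])  # exact pixel-centre mapping
    up=cv2.warpAffine(im.astype(np.float32),A,(w*U,h*U),flags=cv2.INTER_LINEAR|cv2.WARP_INVERSE_MAP)
    up8=np.clip(up,0,255).astype(np.uint8); hsv=cv2.cvtColor(up8,cv2.COLOR_BGR2HSV).astype(int)
    tof=lambda ys,xs:np.c_[xs,ys]@A[:,:2].T+A[:,2]
    # blade: saturation-blue criterion
    k=((hsv[...,0]>=19)&(hsv[...,0]<=40)&(hsv[...,1]>135)&(hsv[...,2]>150)).astype(np.uint8)
    sel=np.zeros_like(k); sel[(125-y0)*U:(176-y0)*U,(243-x0)*U:(286-x0)*U]=1; k&=sel
    nn,l,s,_=cv2.connectedComponentsWithStats(k); ys,xs=np.where(l==1+np.argmax(s[1:,4]))
    P=unp("top",tof(ys,xs),.088)[:,:2]; mu=P.mean(0); d=np.array([.747,-.665])
    for _ in range(6):
        nrm=np.array([-d[1],d[0]]); t=(P-mu)@d; q=(P-mu)@nrm; lo=np.percentile(t,.2)
        b=[[c0]+[f(q[abs(t-c0)<.002]) for f in(np.min,np.max)] for c0 in np.arange(lo+.025,lo+.11,.004)]; b=np.array(b)
        e1=np.polyfit(b[:,0],b[:,1],1); e2=np.polyfit(b[:,0],b[:,2],1); a=(e1[0]+e2[0])/2; mu=mu+nrm*(e1[1]+e2[1])/2; d=d+a*nrm; d/=np.linalg.norm(d)
    by=np.degrees(np.arctan2(d[1],d[0]))
    # knob: dark, hull closed
    g=up.max(2); k=(g<80).astype(np.uint8); sel=np.zeros_like(k); cy,cx=(c[1]-y0)*U,(c[0]-x0)*U; sel[cy-11*U:cy+11*U,cx-11*U:cx+11*U]=1; k&=sel
    nn,l,s,_=cv2.connectedComponentsWithStats(k); q=np.uint8(l==1+np.argmax(s[1:,4])); hl=cv2.convexHull(cv2.findContours(q,0,1)[0][0]); M=cv2.moments(hl)
    B=np.array([[M["m10"],M["m01"]]])/M["m00"]@A[:,:2].T+A[:,2]
    o=least_squares(lambda y:model(*PIV,y[0]*100)[0]-B[0],[-.41],diff_step=1e-3)
    print("blade",by.round(2),"edges diff",np.degrees(e1[0]-e2[0]).round(2),"width",(e2[1]-e1[1]).round(4),"| knob",B.round(2),M["m00"]/U**2,"yaw",(o.x*100).round(2),o.fun.round(2)); return im
if __name__=="__main__":
    fine(im=cv2.imread("pics/top3.png")); im=fine(); 
    a=cv2.imread("pics/top3.png",0).astype(np.float32); b=cv2.cvtColor(im.astype(np.float32),cv2.COLOR_BGR2GRAY)
    mk=np.zeros((400,640),np.uint8); cv2.fillConvexPoly(mk,np.int32([(322,172),(340,178),(400,178),(422,160),(405,80),(380,85)]),255)
    cc,W=cv2.findTransformECC(a,b,np.eye(2,3,dtype=np.float32),cv2.MOTION_EUCLIDEAN,(3,200,1e-7),mk,3); print("head rot deg (image cw +)",cc,np.degrees(np.arctan2(W[1,0],W[0,0])))
E
python3 fine.py
```

```text
blade -40.97 edges diff 2.37 width 0.0242 | knob [[315.8  190.66]] 208.78125 yaw [-40.85] [-0.09  0.11]
blade -40.96 edges diff 2.39 width 0.0242 | knob [[314.92 190.02]] 207.8125 yaw [-41.71] [-0.04  0.04]
head rot deg (image cw +) 0.9959127751123512 0.72621506
```

Run:
```python
from h import *
im=np.mean([read_camera("top").astype(float) for _ in range(6)],0); np.save("avg.npy",im)
x0,y0,w,h,U=244,120,50,55,10
o=cv2.resize(im[y0:y0+h,x0:x0+w].astype(np.uint8),None,fx=U,fy=U,interpolation=cv2.INTER_NEAREST)
mu=np.array([.7,.2763])
for a,col in((-41.66,(255,0,0)),(-40.6,(0,0,255))):
    d=np.array([np.cos(np.radians(a)),np.sin(np.radians(a))]); n=np.array([-d[1],d[0]])
    for s in(-.012,.012):
        q=proj("top",[np.r_[mu+t*d+s*n,.088] for t in(-.08,.08)]); q=(q+.5-[x0,y0])*U
        cv2.line(o,*[tuple(int(v) for v in p) for p in q],col,1)
cv2.imwrite("pics/bl.png",o)
```

```text
(no output)
```

View pics/bl.png

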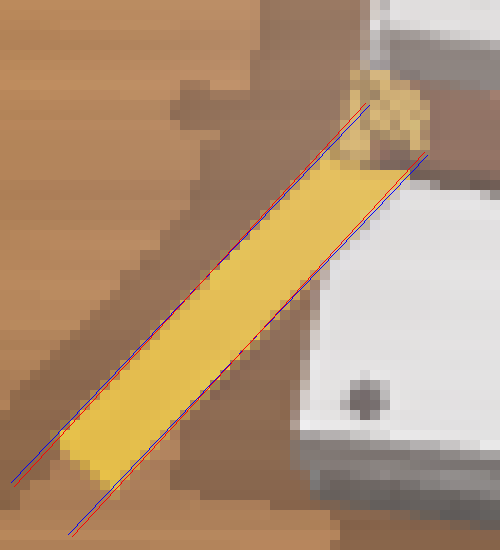

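```bash
cat > bl.py <<'E'
from h import *
im=np.load("avg.npy").astype(np.float32)
mu=np.array([.7,.2763]); a=-41.3
def samp(P): 
    q=proj("top",np.c_[P,np.full(len(P),.088)]).astype(np.float32); return cv2.remap(im,q[:,0].reshape(1,-1),q[:,1].reshape(1,-1),cv2.INTER_LINEAR)[0]
u=np.arange(0,.022,.0002)
for it in range(4):
    d=np.array([np.cos(np.radians(a)),np.sin(np.radians(a))]); n=np.array([-d[1],d[0]]); out=[]
    T=np.arange(-.062,.045,.002)
    for sg in(1,-1):
        E=[]
        for t in T:
            pr=samp(mu+t*d+sg*u[:,None]*n); c=pr[:20].mean(0); b=pr[np.searchsorted(u,.0165):np.searchsorted(u,.0195)].mean(0)
            f=((pr-b)@(c-b))/((c-b)@(c-b)); E.append(u[np.argmax(f<.5)])
        p=np.polyfit(T,E,1); res=np.array(E)-np.polyval(p,T); ok=abs(res)<.0012; p=np.polyfit(T[ok],np.array(E)[ok],1); out.append(p); 
        if it==3: print(sg,"slope deg",np.degrees(sg*p[0]).round(2),"off",p[1].round(4),"n",ok.sum(),"rms",res[ok].std().round(5))
    a+=np.degrees((out[0][0]-out[1][0])/2); mu=mu+n*(out[0][1]-out[1][1])/2
print("blade yaw",a,mu)
E
python3 bl.py
```

```text
1 slope deg 0.09 off 0.0123 n 53 rms 0.0002
-1 slope deg -0.08 off 0.0123 n 50 rms 0.00036
blade yaw -41.48366371726232 [0.69966305 0.27591644]
```

Run:
```python
from chk2 import *
c=r.state()["joint_positions"]
a=pose2(-41.8,.1,31,-50);b=pose2(-41.8,.010,31,-50); print(delta(*cur(),*a), delta(*a,*b))
for t,s in((-50,.1),(-50,.01),(55,.01)):
    j,e=ik(*pose2(-41.8,s,31,t),k,[c]); print(j.round(2),e.round(4))
```

```text
[-1.30000e-03  4.95000e-02  5.88000e-02  4.44000e-02 -7.29000e-02
 -9.81235e+01] [-0.0012  0.001   0.09    0.      0.      0.    ]
[ 0.36  0.47  1.92 -0.84  0.66 -0.69] 0.0
[ 0.28  0.64  1.91 -1.04  0.53 -0.53] 0.0
[ 0.28  0.64  1.91 -1.04  0.53  1.3 ] 0.0
```

```bash
python3 -m jog "[0,0,0,0,0,-98, 0,0,0,0,0,-98, 0,0,0,0,0,-98, 0,0,0,0,0,-98, 0,0,0,0,0,-98, 0,0,0,0,0,-98, 0,0,0,0,0,-98, 0,0,0,0,0,-98, 0,0,0,0,0,-98, -0.001,0.05,0.059,0,0,-98]"
python3 -m jog "[0,0,0,0,0,0]"
python3 - <<'E'
from chk2 import *
ft();a=pose2(-41.8,.1,31,-50); print(delta(*cur(),*a))
E
```

```text
time: 10.53
tool_pos: [0.5306, 0.1949, 0.2049]
eef_rot: [0.778, 0.568, 0.061, 0.262]
force: [1.9, -0.1, 0.4]
finger_gap: 0.064
time: 10.62
tool_pos: [0.5294, 0.1876, 0.2004]
eef_rot: [0.779, 0.567, 0.055, 0.261]
force: [0.0, -0.1, -0.7]
finger_gap: 0.064
t 10.62 pos [0.5294 0.1876 0.2004] F tool [ 0.03 -0.28  0.63] M tool [0.21  0.07  0.002] gap 0.064 j [ 0.42  0.44  1.92 -0.8   0.72 -0.23]
[-1.91000e-02  6.90000e-03  2.43000e-02 -1.10400e-01  1.10000e-01
 -2.60392e+01]
```

```bash
python3 -m jog "[-0.019,0.007,0.024,-0.1,0.1,-26, -0.019,0.007,0.024,-0.1,0.1,-26, -0.019,0.007,0.024,-0.1,0.1,-26, -0.019,0.007,0.024,-0.1,0.1,-26, -0.019,0.007,0.024,-0.1,0.1,-26, -0.019,0.007,0.024,-0.1,0.1,-26]"
python3 - <<'E'
from chk2 import *
ft();a=pose2(-41.8,.01,31,-50); print(delta(*cur(),*a))
E
```

```text
time: 11.12
tool_pos: [0.5382, 0.1637, 0.1892]
eef_rot: [0.635, 0.725, -0.001, 0.268]
force: [0.9, -0.2, -1.1]
finger_gap: 0.0639
t 11.12 pos [0.5382 0.1637 0.1892] F tool [0.2  0.45 1.38] M tool [ 0.178  0.225 -0.043] gap 0.0639 j [ 0.37  0.45  1.94 -0.84  0.66 -0.67]
[-0.0035 -0.001   0.0931  0.1921 -0.0836 -0.7006]
```

```bash
python3 -m jog "[-0.003,0,0.03,0,0,0, -0.003,0,0.065,0,0,0, -0.003,-0.001,0.093,0,0,-0.5, -0.003,-0.001,0.093,0,0,-0.5, -0.003,-0.001,0.093,0,0,-0.5]"
python3 -c "from chk2 import *;ft();print(delta(*cur(),*pose2(-41.8,.01,31,-50)))"
python3 -m jog "[0,0,0,0,0,0,0,0,0,0,0,0,0,0,0,0,0,0,0,0,0,0,0,0,0,0,0,0,0,0]" -0.2 50
python3 -c "from chk2 import *;ft()"
python3 -m jog "[0,0,0,0,0,6, 0,0,0,0,0,12, 0,0,0,0,0,18, 0,0,0,0,0,24, 0,0,0,0,0,30, 0,0,0,0,0,36, 0,0,0,0,0,36, 0,0,0,0,0,36]"
python3 -c "from chk2 import *;ft();print(delta(*cur(),*pose2(-41.8,.01,31,-14)))"
```

```text
time: 11.53
tool_pos: [0.5732, 0.1286, 0.1094]
eef_rot: [0.632, 0.728, -0.003, 0.267]
force: [-0.1, 0.8, 0.7]
finger_gap: 0.0638
t 11.53 pos [0.5732 0.1286 0.1094] F tool [ 0.44  0.35 -0.94] M tool [0.142 0.175 0.008] gap 0.0638 j [ 0.29  0.6   1.96 -1.06  0.52 -0.5 ]
[-0.0005  0.0006 -0.0008  0.0489 -0.0489 -0.1327]
time: 11.95
tool_pos: [0.5734, 0.1294, 0.1121]
eef_rot: [0.631, 0.728, -0.002, 0.269]
force: [-2.9, -1.7, 8.5]
finger_gap: 0.0436
t 11.95 pos [0.5734 0.1294 0.1121] F tool [-4.75 -0.13 -7.82] M tool [ 0.394 -0.533 -0.014] gap 0.0436 j [ 0.29  0.6   1.96 -1.06  0.52 -0.5 ]
time: 12.62
tool_pos: [0.5736, 0.1294, 0.1122]
eef_rot: [0.825, 0.497, 0.082, 0.256]
force: [-2.4, -1.5, 8.2]
finger_gap: 0.0433
t 12.62 pos [0.5736 0.1294 0.1122] F tool [-3.42  2.8  -7.46] M tool [-0.244 -0.418 -0.059] gap 0.0433 j [ 0.29  0.6   1.96 -1.06  0.52  0.13]
[-0.0006 -0.0007  0.0017  0.2467 -0.2536 -0.0979]
```

```bash
cat > ck.py <<'E'
from chk2 import *
s=r.state(); q=R.from_quat(s["eef_rot"]); m=q.inv().apply(s["moment"]); a=(pose2(-41.8,.01,31,0)[1].inv()*q).as_rotvec(degrees=True)[2]
print("turn",a.round(2),"Mz",m[2].round(3),"gap",round(s["finger_gap"],4)); raise SystemExit(int(abs(m[2])>.25))
E
J="python3 -m jog"; 
$J "[0,0,0,0,0,3,0,0,0,0,0,3]" >/dev/null && python3 ck.py && $J "[0,0,0,0,0,3,0,0,0,0,0,3]" >/dev/null && python3 ck.py && $J "[0,0,0,0,0,3,0,0,0,0,0,3]" >/dev/null && python3 ck.py && $J "[0,0,0,0,0,3,0,0,0,0,0,3]" >/dev/null && python3 ck.py && $J "[0,0,0,0,0,3,0,0,0,0,0,3]" >/dev/null && python3 ck.py && $J "[0,0,0,0,0,3,0,0,0,0,0,3]" >/dev/null && python3 ck.py && $J "[0,0,0,0,0,3,0,0,0,0,0,3]" >/dev/null && python3 ck.py && $J "[0,0,0,0,0,3,0,0,0,0,0,3]" >/dev/null && python3 ck.py && $J "[0,0,0,0,0,3,0,0,0,0,0,3]" >/dev/null && python3 ck.py && $J "[0,0,0,0,0,3,0,0,0,0,0,3]" >/dev/null && python3 ck.py
```

```text
turn -10.78 Mz -0.112 gap 0.0431
turn -7.78 Mz -0.107 gap 0.0436
turn -4.78 Mz -0.076 gap 0.0436
turn -1.78 Mz -0.137 gap 0.0436
turn 1.22 Mz -0.047 gap 0.0436
turn 4.22 Mz -0.137 gap 0.0441
turn 7.22 Mz -0.102 gap 0.0435
turn 10.22 Mz -0.101 gap 0.0436
turn 13.22 Mz -0.102 gap 0.0434
turn 16.22 Mz -0.082 gap 0.0437
```

```bash
J="python3 -m jog"; 
$J "[0,0,0,0,0,3,0,0,0,0,0,3]" >/dev/null && python3 ck.py && $J "[0,0,0,0,0,3,0,0,0,0,0,3]" >/dev/null && python3 ck.py && $J "[0,0,0,0,0,3,0,0,0,0,0,3]" >/dev/null && python3 ck.py && $J "[0,0,0,0,0,3,0,0,0,0,0,3]" >/dev/null && python3 ck.py && $J "[0,0,0,0,0,3,0,0,0,0,0,3]" >/dev/null && python3 ck.py && $J "[0,0,0,0,0,3,0,0,0,0,0,3]" >/dev/null && python3 ck.py && $J "[0,0,0,0,0,3,0,0,0,0,0,3]" >/dev/null && python3 ck.py && $J "[0,0,0,0,0,3,0,0,0,0,0,3]" >/dev/null && python3 ck.py && $J "[0,0,0,0,0,3,0,0,0,0,0,3]" >/dev/null && python3 ck.py && $J "[0,0,0,0,0,3,0,0,0,0,0,3]" >/dev/null && python3 ck.py
```

```text
turn 19.22 Mz -0.137 gap 0.0436
turn 22.22 Mz -0.079 gap 0.0438
turn 25.22 Mz -0.049 gap 0.0435
turn 28.21 Mz -0.163 gap 0.0437
turn 31.18 Mz -0.418 gap 0.0435
```

```bash
python3 -m jog "[0,0,0,0,0,1,0,0,0,0,0,1,0,0,0,0,0,1]"; python3 ck.py; python3 -c "from chk2 import *;ft()"
```

```text
time: 15.37
tool_pos: [0.5741, 0.1293, 0.1125]
eef_rot: [0.953, 0.136, 0.176, 0.204]
force: [-0.7, -3.9, 8.7]
finger_gap: 0.0435
turn 32.0 Mz -0.414 gap 0.0435
t 15.37 pos [0.5741 0.1293 0.1125] F tool [ 0.49  7.09 -6.42] M tool [-1.056  0.506 -0.414] gap 0.0435 j [ 0.29  0.6   1.96 -1.07  0.52  0.93]
```

```bash
python3 -m jog "[0,0,0,0,0,1,0,0,0,0,0,1,0,0,0,0,0,1]">/dev/null; python3 ck.py; python3 -m jog "[0,0,0,0,0,0]" >/dev/null; python3 ck.py
```

```text
turn 32.99 Mz -0.57 gap 0.0437
turn 32.99 Mz -0.518 gap 0.0431
```

```bash
python3 -m jog "[0,0,0,0,0,0, 0,0,0,0,0,0, 0,0,0,0,0,0, 0,0,0,0,0,0, 0,0,-0.04,0,0,0, 0,0,-0.08,0,0,0, 0,0,-0.12,0,0,0, 0,0,-0.15,0,0,0, 0,0,-0.15,0,0,0, 0,0,-0.15,0,0,0]" 0.5
python3 -c "from chk2 import *;ft();R0=cur()[1];print(R0.inv().apply([-.04,.08,.05]))"
```

```text
time: 16.53
tool_pos: [0.5153, 0.181, 0.2401]
eef_rot: [0.955, 0.128, 0.177, 0.202]
force: [-0.4, -0.5, 0.1]
finger_gap: 0.064
t 16.53 pos [0.5153 0.181  0.2401] F tool [-0.48  0.45 -0.08] M tool [ 0.156 -0.233  0.009] gap 0.064 j [ 0.42  0.36  1.92 -0.75  0.76  0.68]
[ 0.00343589 -0.05629277 -0.08555301]
```

```bash
python3 -m jog "[0,-0.03,-0.03,0,0,0, 0.003,-0.056,-0.06,0,0,0, 0.003,-0.056,-0.06,0,0,0, 0.003,-0.056,-0.06,0,0,0]"
python3 - <<'E'
from fine import *
im=fine(); np.save("avg.npy",im); cv2.imwrite("pics/t9.png",cv2.resize(im.astype(np.uint8)[75:225,235:465],None,fx=3.4,fy=3.4,interpolation=cv2.INTER_CUBIC))
E
python3 bl.py
```

```text
time: 16.87
tool_pos: [0.4851, 0.2523, 0.266]
eef_rot: [0.955, 0.129, 0.175, 0.202]
force: [0.6, -0.8, -0.2]
finger_gap: 0.0641
blade -40.93 edges diff 2.34 width 0.0242 | knob [[314.92 189.89]] 204.1953125 yaw [-41.78] [-0.1   0.11]
1 slope deg 0.07 off 0.0123 n 53 rms 0.00019
-1 slope deg -0.06 off 0.0123 n 50 rms 0.00036
blade yaw -41.474049262884414 [0.6996646  0.27591821]
```

View pics/t9.png

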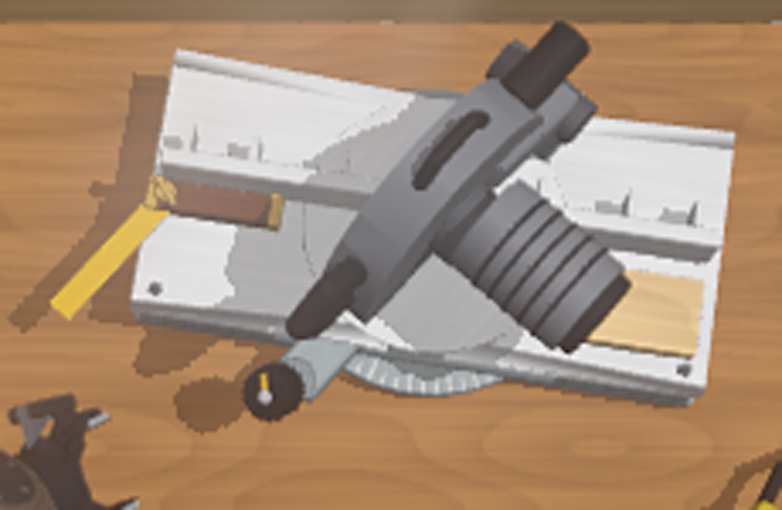

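```bash
python3 -c "from workcell import order;print(order.finish_job())"
```

```text
the job is handed in; nothing more can be done
None
```

I swung the saw's arm parallel to the bevel blade, screwed the lock knob clockwise in two grips until it came up firm, backed the gripper clear and handed the job in.

- **Angle:** measured in the top camera after release, the arm is at -41.8° and the blade at -41.5° in the world frame, so they agree to about 0.3°. A simpler edge-finding method put the blade at -40.9°, but its two edges disagreed by more than 2°. I trusted the method whose edges agreed to about 0.1°.
- **Knob:** it ran freely at about 0.1 N m, bore up after about 125° of turning, and reached about 0.52 to 0.57 N m. That is about 0.10 to 0.11 rad of wind-up, inside the firm range and below forced. One reading did not rise over a 1° step (0.41 N m both times), but the next step did.
- **Surroundings:** in the last picture the bevel and the offcut lie where they did at the start. I did not re-check the tray, chisel and ear defenders, but the gripper never went near them.
- **Limits:** the clock read about 17 s of the 64 allowed, and the wrist force stayed below about 16 N at every reading I took.

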